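Spice jar out of the braai box

ROBOT

A 6-joint arm with a two-finger parallel gripper is mounted at the origin on the work surface. World frame = base frame: x ahead of the robot, y to its left, z up, the work surface at z = 0. Lengths are in m, angles in rad, forces in N, time in s.
With the tool pointing down it reaches from about 0.25 to 0.85 m from the base axis. Payload 12.5 kg.
Tool frame: the origin (TCP) lies at the very end of the fingers, on their centre line; the grasp point (between the pads) lies 19 mm behind it; z points along the fingers, y is the line along which they close (so a half turn about z gives the same grasp; the last joint's range is limited). The gripper opens to 93 mm and grips with 3 to 60 N. Pads are 15 mm wide; open, the fingers measure 128 mm over their backs; the gripper's body (75 mm by 188 mm) begins 65 mm behind the grasp point.
Start: joints at [-1.379, 0.351, 1.652, -0, 1.139, -0.085], TCP at [0.15, -0.529, 0.219] pointing down, gripper open.
Joint ranges: [-2.75, 2.75], [-0.79, 2.1], [0.01, 2.65], [-1.57, 4.71], [0.07, 3.14], [-2.87, 2.87]. Speed limits (rad/s): [2.22, 2.22, 2.79, 3.14, 3.14, 3.14].

INTERFACE

Orientations are given as a unit quaternion [x, y, z, w].
In Python, from cell import readout, viewer, hand_in gives the robot as it stands.
- The arm moves only by the tool jog_arm, never from a script. Its argument "targets" is a list of rows, each a list of 5 numbers: the shift along the tool's x, y, z in mm, then the turn about the tool's z in rad, then the finger opening in mm, from 0 to 93. A call has 1 to 20 rows; each row shifts and turns the commanded pose from where the row before left it, along the tool's axes as they then stand; what a row does not reach is not made up. A row lasts 1/12 s, in which the tool goes at most 41.7 mm and 7.16 degrees, less where a joint would pass 70% of its speed; a pose out of reach is approached as far as the arm can. A call is refused whole if a number of a shift passes 41.7 or a number of a turn 0.125, either way. A call with a gripper value outside its range is refused whole. The fingers move at their own pace and stop on an object; "force" is the grip in N (left out, the last holds). Time passes only in rows, so rows that do not move let the fingers close. It gives the time, the measured TCP pose, the force, the opening and the grip force at its end, in the units of the state.
- readout.sense(): the state, without advancing time (a new reading comes with each control period).
- viewer.get_image(name): name is "side" or "top"; returns a dict with "pixels" (480x640x3 uint8, red, green, blue), "mtx" (3x3 intrinsics, pixels), "k1" (the pictures are not rectified: a ray, as slopes to the right and down, at radius r is drawn at 1 + k1 r^2 times it, then the intrinsics apply), "eye" and "attitude" of the camera in the world. Camera axes: x right, y down, z forward; pixel columns grow to the right and rows downward; lengths in m; the calibration is good to about 2 mm. A picture is of the moment at which its call begins. There is no depth.
- hand_in(): hands the job in; it is judged then, once.
The state is a dict: "time": time; "joint_pos": joint angles; "joint_vel": joint speeds; "tau": joint torques, N m; "tool_pos": TCP position; "ee_rot": TCP orientation; "force": force on the tool from outside, world axes, zero at the start; "moment": the same for the moment, N m; "width": finger opening in m; "finger_force": force on a finger pad.
Only numpy, scipy, OpenCV 4.12 (cv2) and the standard library are available. Lean on these libraries where they do the work, as an engineer would, in place of code of your own. Each camera call takes 0.05 s, during which the arm holds its last target. There are 200 camera calls.

TASK

Swing the green lid of the black spice box up and right over until it stays open by itself, then lift out the amber glass jar with the red cap and stand it upright on the wooden board, setting it down rather than dropping it. Leave the lid open, the white salt tin in the box, and everything else on the ledge where it is.

Things in the scene. Friction and masses are not known exactly. Their poses are not given: they have to be found in the camera images.
- spicebox: Black plastic box under the green lid, fixed to the ledge: 160 (x) by 280 (y) by 85 mm high, walls and floor 5 mm. Origin: centre of its underside, z up. -x is its front, facing the robot; lid hinged along the +x top edge. Jar and tin stand inside on the floor, one in each y half (either way round), within 10 mm of x = 0 and 45 to 65 mm from the centre along y.
- lid (a joint): Green lid's angle, rad: 0 closed (as at the start), positive opening, front edge going up and over away from the front, to a fixed stop at 1.85. Nearly frictionless hinge: let go below about 1.52 (balance point) it falls shut, beyond that it falls open onto the stop. Lid about 0.35 kg, 160 by 280 by 10 mm thick.
- lid_hinge (a point): Point on the lid's hinge axis, midway along it: in the box frame x = 80, y = 0, z = 85.5 mm. The axis runs along the box's y.
- lid_bar (a point): Middle of the cross bar of the steel D handle that sticks out level from the closed lid's front edge: 195 mm from the hinge line, 35 mm beyond the lid edge, 5 mm above the hinge line. 10 mm round rod: bar along the box's y on two straight legs, 54 mm over their outsides, 34 mm between. Turns with the lid; its x axis points from bar to hinge, y along the hinge.
- jar: Squat amber glass spice jar, about 0.16 kg: cylinder 52 mm across and 50 mm high, with a red cap 46 mm across and 20 mm high on top (70 mm in all). Origin at the centre of its underside, z up.
- tin: White salt tin with a steel rim lid, 54 mm (lid 56 mm) across and 58 mm high, standing in the box. Stays in the box. Origin at the centre of its underside, z up.
- board: Flat wooden board, 150 by 150 mm, 18 mm thick, fixed to the ledge. Origin at the centre of its underside, so its top is 18 mm above it. The jar is to stand wholly on it.
- fork: Stainless steel meat fork lying on the ledge, 330 mm long along its x, 34 mm wide, 16 mm high. Bystander. Origin on its underside near mid-length.
- spatula: Green hard silicone spatula lying on the ledge, 310 mm long along its x, 65 mm wide, 12 mm high. Bystander. Origin on its underside near mid-length.
- oil: Green glass oil bottle, 66 mm across, 210 mm tall. Bystander. Origin at the centre of its underside.
- mug: Blue enamel-look mug, 80 mm across, 85 mm tall, handle at its +y. Bystander. Origin at the centre of its underside.
There are look-alikes about, which are no part of the job. Several things have the shape of the board; the one meant has the colours described above.

How it is judged:
On the way, in this order (a step that is already met when the one before it is completed fails the run):
1. the lid lies open past its balance point, untouched (value of joint lid above 1.65 rad and contact force between each of the arm, the fingers and lid below 0.1 N), for 0.2 s.
2. the jar is lifted clear of the box by the fingers, the lid still open (z of jar in the frame of spicebox above 0.088 m and contact force between the fingers and jar above 0.2 N and value of joint lid above 1.6 rad), for 0.1 s.
At the end, for the whole second after the job is handed in: The jar stands upright (within 0.1 rad) and at rest on the board, its centre within 50 mm of the board's centre along each of the board's sides (wholly on it), released; the lid is open beyond 1.6 rad; the tin is still inside the box (x of jar in the frame of board between -0.05 and 0.05 m and y of jar in the frame of board between -0.05 and 0.05 m and z of jar in the frame of board between 0.014 and 0.022 m and angle between jar's own z axis and vertical below 0.1 rad and linear speed of jar below 0.02 m/s and contact force between the fingers and jar below 0.05 N and value of joint lid above 1.6 rad and x of tin in the frame of spicebox between -0.08 and 0.08 m and y of tin in the frame of spicebox between -0.14 and 0.14 m and z of tin in the frame of spicebox below 0.03 m); the robot touches nothing.
It fails at once if the jar is let go in the air (no finger touching it while its underside is more than 50 mm above the ledge) (height (world z) of jar above 0.05 m and contact force between the fingers and jar below 0.01 N).
It fails at once if the tin is taken out of the box (z of tin in the frame of spicebox above 0.06 m).
It fails at once if the fork, spatula, oil bottle or mug is moved by more than 50 mm (distance of any of fork, spatula, oil, mug from where it was at the start of the episode above 0.05 m).
It also fails if it takes over 59 s, if anything falls off the work surface, if the arm or the gripper's body presses on something with over 40 N, if the wrist force passes 120 N, or if a joint passes its speed limit or range.

## Working session

There is one attempt and no reset: what is moved stays moved. The work goes in short steps, Python scripts to look and compute and a tool call to move; the robot and the scene stay as the last step left them, time stands still between calls to the robot, and variables do not carry over. Pictures are saved under pics/ and viewed, at most 10 in all, crops included, and the job is handed in when it is done.

Besides the shell and the picture viewer there is one more tool, called after "Emit:" as name([rows], argument=value, ...), one row to a line, values as JSON. jog_arm: Moves the arm, as the interface text tells. Its arguments: {"type":"object","properties":{"targets":{"type":"array"},"force":{"type":"number"}},"required":["targets"]}

```bash
mkdir -p pics
cat > h.py <<'E'
import numpy as np, cv2
from cell import readout, viewer, hand_in
from scipy.spatial.transform import Rotation as R
def grab(n):
    d=viewer.get_image(n); return d
def save(d,f,crop=None,s=1):
    im=d["pixels"][:,:,::-1]
    if crop: x0,y0,x1,y1=crop; im=im[y0:y1,x0:x1]
    cv2.imwrite("pics/"+f,cv2.resize(im,None,fx=s,fy=s,interpolation=cv2.INTER_CUBIC))
def rot(d):
    a=np.array(d["attitude"],float); return a if a.shape==(3,3) else R.from_quat(a).as_matrix()
def ray(d,u,v):
    k=d["k1"]; K=np.array(d["mtx"])
    p=cv2.undistortPoints(np.array([[[u,v]]],float),K,np.array([k,0,0,0.]))[0,0]
    return rot(d)@np.array([p[0],p[1],1.])
def onz(d,u,v,z):
    r=ray(d,u,v); e=np.array(d["eye"]); return e+r*(z-e[2])/r[2]
def proj(d,P):
    q=rot(d).T@(np.array(P,float)-np.array(d["eye"])); 
    x,y=q[0]/q[2],q[1]/q[2]; f=1+d["k1"]*(x*x+y*y); K=np.array(d["mtx"])
    return K[0,0]*x*f+K[0,2],K[1,1]*y*f+K[1,2]
E
python3 - <<'E'
from h import *
import pickle
for n in("side","top"):
    d=grab(n); save(d,n+"0.png"); pickle.dump(d,open(n+"0.pkl","wb"))
    print(n,d["eye"],d["attitude"],d["k1"],d["mtx"])
s=readout.sense(); print({k:np.round(v,3) for k,v in s.items()})
E
```

```text
side [ 0.45486364 -1.0470226   1.36552515] [ 0.93965314 -0.00604167  0.01096499 -0.34189946] 0.0751574735313591 [[616.47198913   0.         324.11855351]
 [  0.         616.47198913 240.02614918]
 [  0.           0.           1.        ]]
top [0.41044555 0.0123461  1.281459  ] [-0.7047315   0.70863895 -0.02569185  0.02289729] -0.003753173941346198 [[487.29426587   0.         322.04329156]
 [  0.         487.29426587 229.75890858]
 [  0.           0.           1.        ]]
{'time': np.float64(0.1), 'joint_pos': array([-1.379,  0.351,  1.652, -0.   ,  1.139, -0.085]), 'joint_vel': array([-0.001,  0.   , -0.002,  0.001, -0.001,  0.   ]), 'tau': array([ 0.0000e+00, -4.9803e+01, -2.8570e+01,  7.0000e-02,  2.4000e-02,
       -0.0000e+00]), 'tool_pos': array([ 0.15 , -0.529,  0.218]), 'ee_rot': array([ 0.99 ,  0.138, -0.   , -0.001]), 'force': array([-1.335, -0.291, -0.307]), 'moment': array([ 0.001, -0.076,  0.054]), 'finger_force': np.float64(0.0), 'width': np.float64(0.093)}
```

View pics/top0.png

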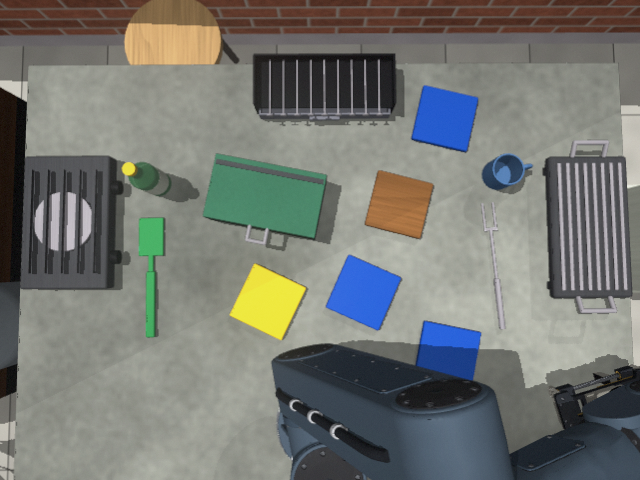

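View pics/side0.png

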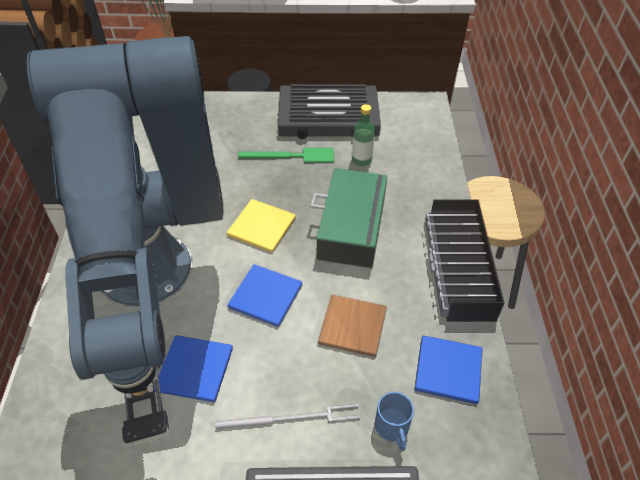

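The top view shows one green-lidded box at (265,197), with its D handle at about (259,236). Five things have the board's shape: brown wood at (400,204), yellow at (268,301), and blue at (445,118), (364,292) and (449,350). Only the brown one is wooden, so it fits the description. The oil bottle (143,175), spatula (151,275), fork (495,265) and mug (504,172) are bystanders. The side view shows the same layout. I'll confirm with an enlarged crop.

Run:
```python
from h import *
import pickle
t=pickle.load(open("top0.pkl","rb"))
save(t,"crop1.png",(195,140,445,255),3.2)
```

```text
(no output)
```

View pics/crop1.png

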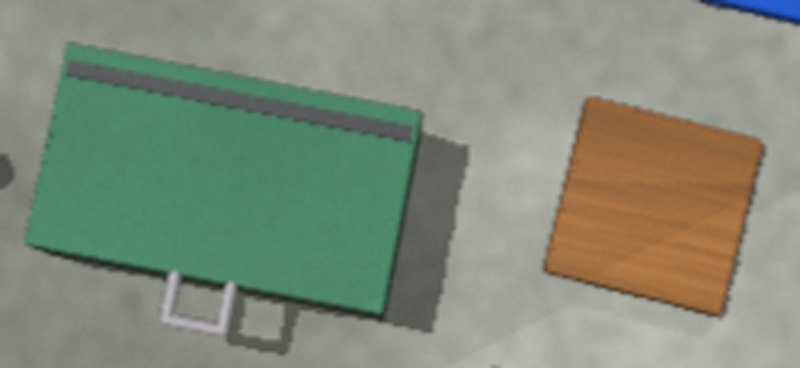

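The crop confirms it: the brown board shows wood grain, with corners at crop (589,97), (763,142), (722,316) and (545,271). The lid's corners are at (66,43), (421,111), (383,317) and (27,244), and the handle bar runs from (163,321) to (227,329).

Run:
```python
from h import *
import pickle
t=pickle.load(open("top0.pkl","rb"));sd=pickle.load(open("side0.pkl","rb"))
c=lambda p:(195+(p[0]+.5)/3.2-.5,140+(p[1]+.5)/3.2-.5)
g=lambda P,z:np.array([onz(t,*c(p),z) for p in P])
L=g([(66,43),(421,111),(383,317),(27,244)],.0955)
B=g([(589,97),(763,142),(722,316),(545,271)],.018)
H=g([(166,321),(224,329)],.0905)
np.set_printoptions(precision=4,suppress=True)
print("lid",L[:,:2],L.mean(0));
x=(L[0]-L[3])+(L[1]-L[2]); print("yaw x axis",np.arctan2(x[1],x[0]), np.linalg.norm(L[0]-L[1]),np.linalg.norm(L[0]-L[3]))
y=(L[0]-L[1]);print("yaw from y",np.arctan2(-y[0],y[1]))
print("board",B.mean(0),np.linalg.norm(B[0]-B[1])); print("bar",H,H.mean(0))
a=np.arctan2(-y[0],y[1]);ex=np.array([np.cos(a),np.sin(a),0]);ctr=L.mean(0)
print("bar from lid centre",ctr-ex*.115, "hinge",ctr+ex*.08)
for P in [ctr-ex*.115,B.mean(0)]: print(proj(sd,P))
for P in L: print('lidc side',proj(sd,P))
print(R.from_quat(readout.sense()["ee_rot"]).as_matrix())
```

```text
lid [[ 0.6829  0.2695]
 [ 0.6286 -0.0036]
 [ 0.4703  0.0263]
 [ 0.5276  0.2978]] [0.5773 0.1475 0.0955]
yaw x axis -0.18345326676198967 0.2784684366784694 0.1579022422744456
yaw from y -0.1962713159418201
board [ 0.5635 -0.1949  0.018 ] 0.14693981668711267
bar [[0.4684 0.1922 0.0905]
 [0.462  0.1479 0.0905]] [0.4652 0.17   0.0905]
bar from lid centre [0.4645 0.1699 0.0955] hinge [0.6558 0.1319 0.0955]
(np.float64(312.1047368305455), np.float64(199.19684971878866))
(np.float64(351.5705911567368), np.float64(323.03031435929483))
lidc side (np.float64(385.7997650653697), np.float64(174.59116791726598))
lidc side (np.float64(373.94696357230976), np.float64(246.06889844195135))
lidc side (np.float64(314.57668464664766), np.float64(237.73686746103388))
lidc side (np.float64(332.9778654831734), np.float64(168.06707804061085))
[[ 0.9619  0.2733 -0.0002]
 [ 0.2733 -0.9619  0.001 ]
 [ 0.0001 -0.0011 -1.    ]]
```

Emit:
jog_arm([
  [0,0,0,-0.1225,93],
  [0,0,0,-0.1225,26],
  [0,0,0,-0.1225,26],
  [0,0,0,-0.1225,26],
  [0,0,0,-0.1225,26],
  [0,0,0,-0.1225,26],
  [0,0,0,-0.1225,26],
  [0,0,0,-0.1225,26],
  [0,0,0,-0.1225,26],
  [0,0,0,0,26],
], force=10)

```text
time: 0.93
tool_pos: [0.1503, -0.5289, 0.2183]
ee_rot: [0.77, 0.638, 0.0, -0.0]
force: [0.5, 0.8, 0.5]
width: 0.0374
finger_force: 0.0
```

Emit:
jog_arm([
  [20,5,0,0,26],
  [40,9.5,0,0,26],
  [40,9.5,0,0,26],
  [40,9.5,0,0,26],
  [40,9.5,0,0,26],
  [40,9.5,0,0,26],
  [40,9.5,0,0,26],
  [40,9.5,0,0,26],
  [40,9.5,0,0,26],
  [40,9.5,0,0,26],
  [40,9.5,0,0,26],
  [40,9.5,0,0,26],
  [40,9.5,0,0,26],
  [40,9.5,0,0,26],
  [40,9.5,0,0,26],
  [40,9.5,0,0,26],
  [40,9.5,0,0,26],
  [40,9.5,0,0,26],
  [20,5,0,0,26],
  [0,0,0,0,26],
])

```text
time: 2.6
tool_pos: [0.4567, 0.1483, 0.2183]
ee_rot: [0.772, 0.636, 0.0, -0.0]
force: [0.1, 0.6, -0.2]
width: 0.0257
finger_force: 0.0
```

Emit:
jog_arm([
  [11,2,20,0,26],
  [12,2,25,0,26],
  [0,0,30,0,26],
  [0,0,23,0,26],
  [0,0,0,0,26],
  [0,0,0,0,26],
])

```text
time: 3.1
tool_pos: [0.4635, 0.1664, 0.1204]
ee_rot: [0.772, 0.635, -0.001, -0.0]
force: [0.6, -0.5, 0.8]
width: 0.0256
finger_force: 0.0
```

Run:
```python
from h import *
d=grab("side"); save(d,"side1.png",(260,130,420,250),5)
```

```text
(no output)
```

View pics/side1.png

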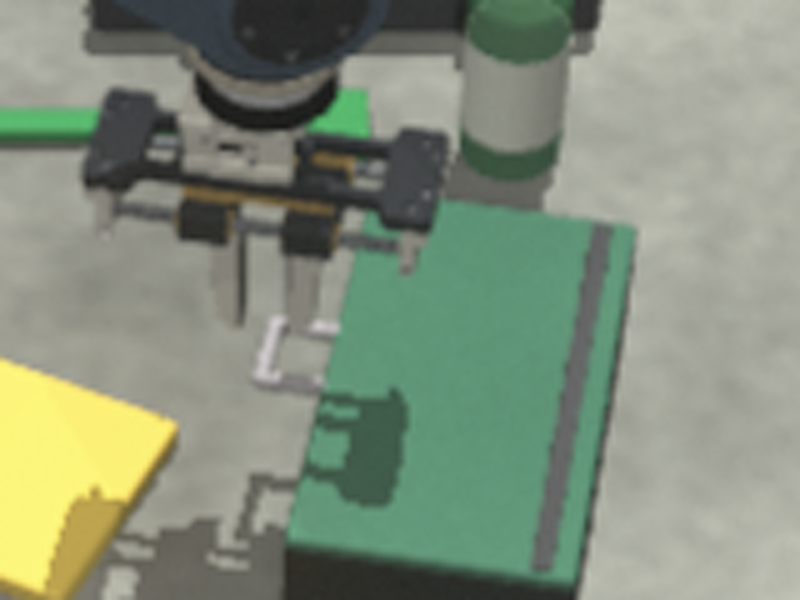

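The fingers straddle the bar, whose middle is at crop (268,350), or about (313,200) in the full image. That agrees with the projected position. Next I lower and grip.

Emit:
jog_arm([
  [2,1,12,0,26],
  [2,0,12,0,26],
  [0,0,12,0,26],
  [0,0,9,0,26],
  [0,0,0,0,26],
])

```text
time: 3.57
tool_pos: [0.4657, 0.1705, 0.0756]
ee_rot: [0.772, 0.636, -0.0, -0.0]
force: [-0.6, 0.1, -0.3]
width: 0.026
finger_force: 0.0
```

Emit:
jog_arm([
  [0,0,0,0,0],
  [0,0,0,0,0],
  [0,0,0,0,0],
  [0,0,0,0,0],
  [0,0,0,0,0],
], force=12)

```text
time: 3.98
tool_pos: [0.465, 0.1709, 0.0763]
ee_rot: [0.772, 0.636, -0.0, -0.001]
force: [-7.3, 1.6, 6.5]
width: 0.0094
finger_force: 12.0
```

Run:
```python
import numpy as np
th=np.r_[0:1.8001:0.1]
x=-195*np.cos(th)+5*np.sin(th); z=195*np.sin(th)+5*np.cos(th)
for a,b,c in zip(th[1:],np.diff(x),np.diff(z)): print(f"{a:.1f} [0,{b:.1f},{-c:.1f},0,0]")
```

```text
0.1 [0,1.5,-19.4,0,0]
0.2 [0,3.4,-19.2,0,0]
0.3 [0,5.3,-18.8,0,0]
0.4 [0,7.2,-18.1,0,0]
0.5 [0,8.9,-17.3,0,0]
0.6 [0,10.6,-16.4,0,0]
0.7 [0,12.2,-15.2,0,0]
0.8 [0,13.7,-13.9,0,0]
0.9 [0,15.0,-12.5,0,0]
1.0 [0,16.1,-10.9,0,0]
1.1 [0,17.2,-9.3,0,0]
1.2 [0,18.0,-7.5,0,0]
1.3 [0,18.7,-5.7,0,0]
1.4 [0,19.1,-3.8,0,0]
1.5 [0,19.4,-1.9,0,0]
1.6 [0,19.5,0.1,0,0]
1.7 [0,19.4,2.0,0,0]
1.8 [0,19.1,4.0,0,0]
```

Emit:
jog_arm([
  [0,-0.5,-5,0,0],
  [0,0,-5,0,0],
  [0,1,-9.4,0,0],
  [0,1.5,-9.6,0,0],
  [0,2,-9.6,0,0],
  [0,2.5,-9.4,0,0],
  [0,2.8,-9.4,0,0],
  [0,3.4,-9,0,0],
  [0,3.8,-9.1,0,0],
  [0,4.3,-8.7,0,0],
  [0,4.6,-8.6,0,0],
  [0,5.1,-8.2,0,0],
  [0,5.5,-8.2,0,0],
  [0,5.9,-7.7,0,0],
  [0,6.3,-7.5,0,0],
  [0,6.8,-7,0,0],
  [0,6.9,-6.9,0,0],
  [0,0,0,0,0],
])

```text
time: 5.48
tool_pos: [0.5261, 0.1589, 0.2168]
ee_rot: [0.771, 0.636, -0.001, -0.001]
force: [-17.9, 1.1, 17.3]
width: 0.0094
finger_force: 12.0
```

Emit:
jog_arm([
  [0,-1,-1,0,0],
  [0,-0.7,-0.7,0,0],
  [0,0,0,0,0],
])

```text
time: 5.73
tool_pos: [0.5251, 0.1591, 0.2162]
ee_rot: [0.771, 0.636, 0.0, 0.0]
force: [-2.4, -1.3, -0.2]
width: 0.0093
finger_force: 12.0
```

Emit:
jog_arm([
  [0,7.3,-6.4,0,0],
  [0,7.7,-6.1,0,0],
  [0,7.9,-5.6,0,0],
  [0,8.2,-5.3,0,0],
  [0,8.5,-4.8,0,0],
  [0,8.7,-4.5,0,0],
  [0,8.9,-4,0,0],
  [0,9.1,-3.5,0,0],
  [0,9.3,-3,0,0],
  [0,9.4,-2.7,0,0],
  [0,0,0,0,0],
])

```text
time: 6.65
tool_pos: [0.6102, 0.1424, 0.2627]
ee_rot: [0.772, 0.636, 0.001, 0.001]
force: [-2.9, -2.4, 6.0]
width: 0.0095
finger_force: 12.0
```

Emit:
jog_arm([
  [0,9.5,-3,0,0],
  [0,9.6,-2,0,0],
  [0,9.7,-1.3,0,0],
  [0,9.7,-0.6,0,0],
  [0,9.8,-0.2,0,0],
  [0,9.7,0.3,0,0],
  [0,9.7,0.8,0,0],
  [0,9.7,1.2,0,0],
  [0,7,1.3,0,0],
  [0,6,1.3,0,0],
  [0,0,0,0,0],
])

```text
time: 7.57
tool_pos: [0.6979, 0.1253, 0.2636]
ee_rot: [0.772, 0.636, 0.0, 0.0]
force: [-0.5, -4.9, 2.7]
width: 0.0096
finger_force: 12.0
```

Emit:
jog_arm([
  [0,5,1,0,0],
  [0,0,0,0,50],
  [0,0,0,0,50],
  [0,0,0,0,50],
  [0,0,0,0,50],
  [0,0,0,0,50],
  [0,0,-10,0,50],
  [0,0,-20,0,50],
  [0,0,-20,0,50],
  [0,0,0,0,50],
  [0,0,0,0,50],
  [0,0,0,0,50],
])

```text
time: 8.57
tool_pos: [0.7017, 0.1249, 0.3122]
ee_rot: [0.771, 0.636, -0.0, -0.0]
force: [0.0, -0.2, 0.2]
width: 0.0497
finger_force: 0.0
```

Run:
```python
from h import *
import pickle
t=grab("top");d=grab("side"); pickle.dump((t,d),open("p2.pkl","wb"))
a=cv2.resize(t["pixels"][130:280,180:350],None,fx=2.35,fy=4,interpolation=cv2.INTER_CUBIC)
b=cv2.resize(d["pixels"][90:290,260:420],None,fx=2.5,fy=3,interpolation=cv2.INTER_CUBIC)
cv2.imwrite("pics/two2.png",np.hstack([a[:600],b])[:, :800,::-1])
print(readout.sense()["tool_pos"])
```

```text
[0.70158976 0.1248999  0.31152862]
```

View pics/two2.png

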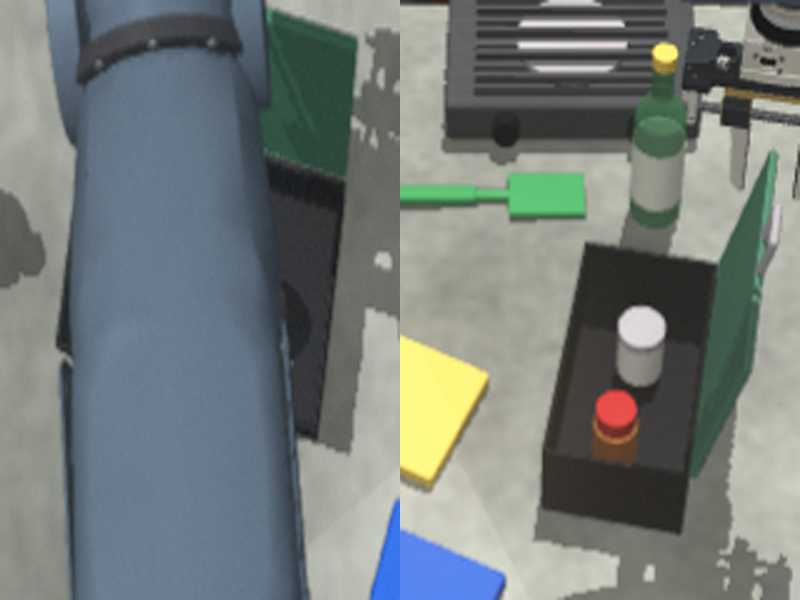

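The lid lies open. The jar's red cap is centred at panel (616,411), or side (346.4,227), in the near half. The tin's top is at (642,327), or side (356.8,199).

Run:
```python
from h import *
import pickle
t,d=pickle.load(open("p2.pkl","rb"))
J=onz(d,346.4,227,.075);T=onz(d,356.8,199.,.063)
a=-.193;ex=np.array([np.cos(a),np.sin(a)]);ey=np.array([-ex[1],ex[0]])
c=np.array([.5755,.1475])
for n,P in(("jar",J),("tin",T)): print(n,P,(P[:2]-c)@ex,(P[:2]-c)@ey)
s=readout.sense();p=s["tool_pos"];M=R.from_quat(s["ee_rot"]).as_matrix()
print("to jar, tool axes",(M.T@(np.r_[J[:2],.06]-p))*1000)
```

```text
jar [0.55948418 0.08233306 0.075     ] -0.0032191699256002293 -0.06702890017174522
tin [0.59544408 0.20142721 0.063     ] 0.009230330166181373 0.05675131280934535
to jar, tool axes [ -68.70522704 -130.93578225  251.80942844]
```

Emit:
jog_arm([
  [-8,-16,-5,0,50],
  [-17,-33,0,0,70],
  [-17,-33,0,0,70],
  [-17,-33,0,0,70],
  [-9,-16,0,0,70],
  [0,0,0,-0.121,70],
  [0,0,0,-0.121,70],
  [0,0,0,-0.121,70],
  [0,0,0,-0.121,70],
  [0,0,0,-0.121,70],
  [0,0,0,-0.121,70],
  [0,0,0,-0.121,70],
  [0,0,0,-0.121,70],
  [0,0,0,-0.121,70],
  [0,0,0,-0.121,70],
  [0,0,0,-0.121,70],
  [0,0,0,-0.121,70],
  [0,0,0,-0.121,70],
  [0,0,0,0,70],
])

```text
time: 10.25
tool_pos: [0.5602, 0.0831, 0.317]
ee_rot: [0.092, 0.996, -0.0, -0.001]
force: [0.0, 0.3, 0.2]
width: 0.0704
finger_force: 0.0
```

Run:
```python
from h import *
s=readout.sense();p=s["tool_pos"];M=R.from_quat(s["ee_rot"]).as_matrix()
print(p,M.round(3),s["width"],s["force"],s["joint_pos"].round(2) if hasattr(s["joint_pos"],'round') else s["joint_pos"])
print((M.T@(np.array([.560,.084,.12])-p))*1000)
```

```text
[0.56015392 0.08305582 0.31704411] [[-0.983  0.183 -0.001]
 [ 0.183  0.983 -0.   ]
 [ 0.001 -0.    -1.   ]] 0.07035733389331977 [0.0129505  0.25594948 0.19836906] [ 0.07  0.3   1.48 -0.    1.37 -1.32]
[9.02968817e-02 9.62685461e-01 1.97044057e+02]
```

Emit:
jog_arm([
  [0,0.5,20,0,70],
  [0,0.5,35,0,70],
  [0,0,40,0,70],
  [0,0,40,0,70],
  [0,0,35,0,70],
  [0,0,20,0,70],
  [0,0,7,0,70],
  [0,0,0,0,70],
  [0,0,0,0,70],
])

```text
time: 11.0
tool_pos: [0.5611, 0.0841, 0.1216]
ee_rot: [0.095, 0.995, 0.0, 0.0]
force: [-0.1, 0.0, 0.1]
width: 0.0698
finger_force: 0.0
```

Run:
```python
from h import *
import pickle
d=grab("side"); pickle.dump(d,open("p3.pkl","wb")); save(d,"side3.png",(290,130,450,250),5)
p=readout.sense()["tool_pos"];print(p,proj(d,p))
```

```text
[0.5614893  0.08415814 0.12223007] (np.float64(347.87318836692185), np.float64(215.08251973559442))
```

View pics/side3.png

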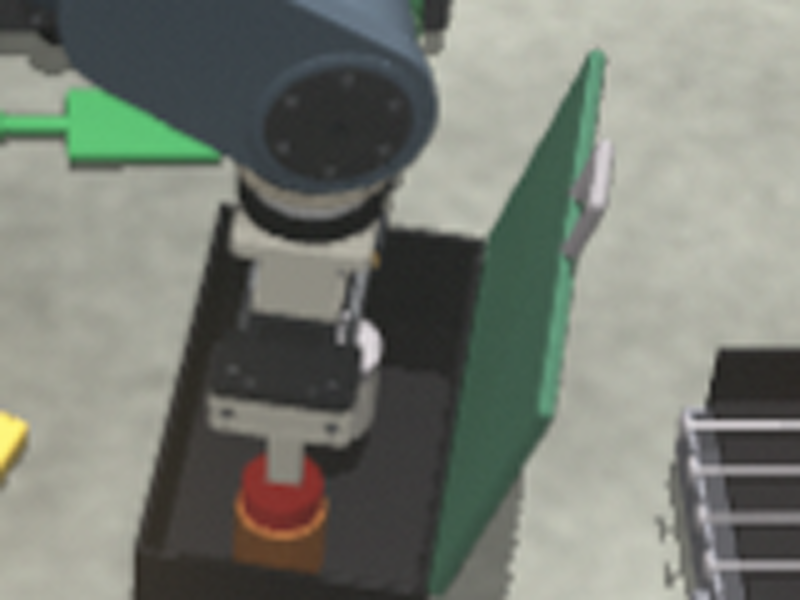

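The near finger is at crop (286,470), over the red cap centred around (284,497), and it is lined up with it. The tin sits behind and the lid is clear. Next I descend around the jar and grip it.

Emit:
jog_arm([
  [1,-0.5,12,0,70],
  [0.5,-0.5,16,0,70],
  [0,0,16,0,70],
  [0,0,16,0,70],
  [0,0,16,0,70],
  [0,0,12,0,70],
  [0,0,6,0,70],
  [0,0,0,0,70],
])

```text
time: 11.72
tool_pos: [0.5589, 0.0834, 0.0265]
ee_rot: [0.095, 0.996, -0.0, -0.0]
force: [0.4, 0.2, 0.4]
width: 0.0699
finger_force: 0.0
```

Emit:
jog_arm([
  [0,0,0,0,40],
  [0,0,0,0,40],
  [0,0,0,0,40],
  [0,0,0,0,40],
  [0,0,0,0,40],
  [0,0,0,0,40],
], force=15)

```text
time: 12.22
tool_pos: [0.5596, 0.0835, 0.0277]
ee_rot: [0.095, 0.996, 0.0, 0.001]
force: [-0.9, 0.9, 6.5]
width: 0.0517
finger_force: 15.0
```

Emit:
jog_arm([
  [0,0,-5,0,40],
  [0,0,-10,0,40],
  [0,0,-15,0,40],
  [0,0,-20,0,40],
  [0,0,-20,0,40],
  [0,0,-20,0,40],
  [0,0,-20,0,40],
  [0,0,-20,0,40],
  [0,0,-10,0,40],
  [0,0,0,0,40],
  [0,0,0,0,40],
  [0,0,0,0,40],
], force=15)

```text
time: 13.22
tool_pos: [0.5583, 0.0833, 0.1656]
ee_rot: [0.095, 0.996, -0.0, -0.001]
force: [-0.2, -0.3, -1.9]
width: 0.0516
finger_force: 15.0
```

Run:
```python
from h import *
s=readout.sense();p=s["tool_pos"];M=R.from_quat(s["ee_rot"]).as_matrix()
print(p,s["finger_force"],s["force"])
print((M.T@(np.array([.5635,-.195,p[2]])-p))*1000)
d=grab("side"); save(d,"side4.png",(270,110,430,230),5)
```

```text
[0.55828452 0.08330455 0.16559382] 14.99953106045723 [-0.24903007 -0.26580867 -1.89744774]
[-5.74950507e+01 -2.72350772e+02  2.88602932e-02]
```

View pics/side4.png

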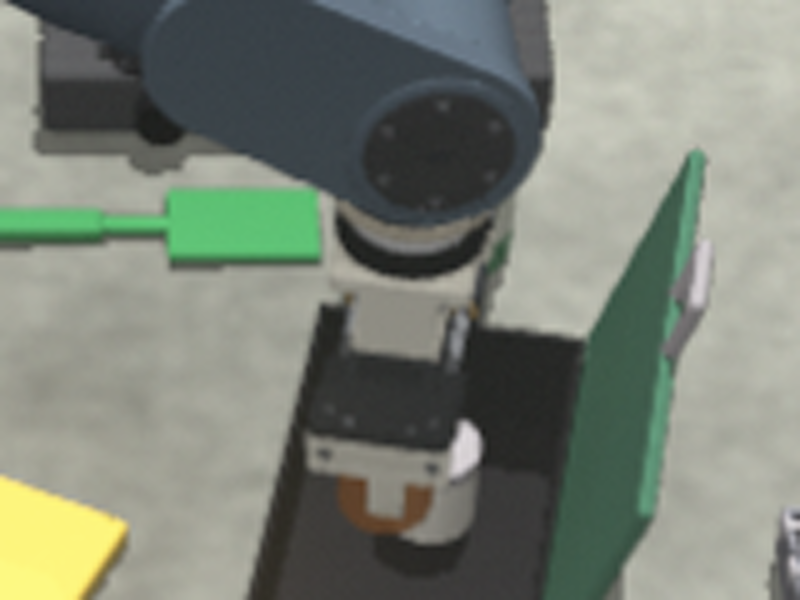

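The jar hangs upright in the fingers, with its amber body at crop (385,505). The lid is open and the tin is still in the box. Next I carry it to the board.

Emit:
jog_arm([
  [0,-10,0,0,40],
  [0,-20,0,0,40],
  [0,-35,0,0,40],
  [0,-35,0,0,40],
  [0,-35,0,0,40],
  [-10,-35,0,0,40],
  [-20,-35,0,0,40],
  [-17,-35,0,0,40],
  [-10,-22,0,0,40],
  [0,-10,0,0,40],
  [0,0,0,0,40],
  [0,0,20,0,40],
  [0,0,25,0,40],
  [0,0,25,0,40],
  [0,0,20,0,40],
  [0,0,10,0,40],
  [0,0,5,0,40],
  [0,0,0,0,40],
  [0,0,0,0,40],
])

```text
time: 14.85
tool_pos: [0.5642, -0.1943, 0.0626]
ee_rot: [0.094, 0.996, -0.0, 0.0]
force: [0.3, 0.2, -2.3]
width: 0.0514
finger_force: 15.0
```

Run:
```python
from h import *
s=readout.sense();print(s["tool_pos"],s["force"])
d=grab("side"); save(d,"side5.png",(280,230,440,350),5)
```

```text
[ 0.56417768 -0.19429475  0.06263419] [ 0.27101781  0.18608012 -2.26023454]
```

View pics/side5.png

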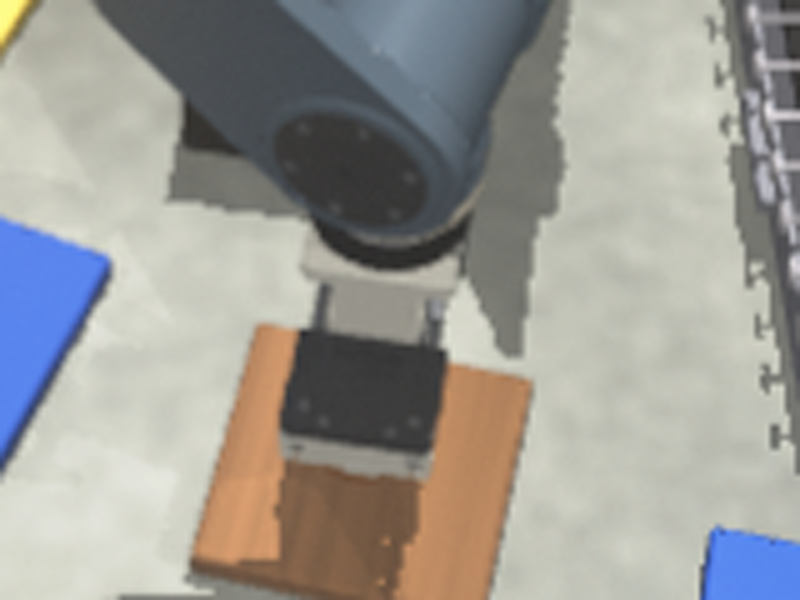

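The gripper is centred over the brown board at crop (365,430). The jar's underside is about 22 mm above the board, so I lower it gently and watch the force.

Emit:
jog_arm([
  [0,0,6,0,40],
  [0,0,6,0,40],
  [0,0,4,0,40],
  [0,0,2,0,40],
  [0,0,1,0,40],
  [0,0,1,0,40],
  [0,0,0,0,40],
  [0,0,0,0,40],
])

```text
time: 15.57
tool_pos: [0.5638, -0.1945, 0.0418]
ee_rot: [0.094, 0.996, -0.0, 0.0]
force: [0.7, -0.6, -2.0]
width: 0.0519
finger_force: 15.0
```

Emit:
jog_arm([
  [0,0,1,0,40],
  [0,0,0,0,40],
  [0,0,0,0,40],
])

```text
time: 15.82
tool_pos: [0.5638, -0.1945, 0.0408]
ee_rot: [0.095, 0.996, 0.0, 0.0]
force: [0.2, -0.2, -2.3]
width: 0.0518
finger_force: 15.0
```

Emit:
jog_arm([
  [0,0,0.7,0,40],
  [0,0,0,0,40],
  [0,0,0,0,40],
])

```text
time: 16.07
tool_pos: [0.5638, -0.1945, 0.0407]
ee_rot: [0.094, 0.996, -0.0, 0.0]
force: [-2.8, 1.3, 4.7]
width: 0.0515
finger_force: 15.0
```

Emit:
jog_arm([
  [0,0,0.7,0,40],
  [0,0,0,0,40],
  [0,0,0,0,40],
])

```text
time: 16.32
tool_pos: [0.5638, -0.1945, 0.0406]
ee_rot: [0.095, 0.996, -0.0, 0.0]
force: [-5.0, 2.2, 13.2]
width: 0.0516
finger_force: 15.0
```

The jar has landed on the board. I relieve the load slightly, release it and retreat.

Emit:
jog_arm([
  [0,0,-0.9,0,40],
  [0,0,0,0,40],
  [0,0,0,0,54],
  [0,0,0,0,60],
  [0,0,0,0,75],
  [0,0,0,0,75],
  [0,0,0,0,75],
  [0,0,-5,0,75],
  [0,0,-15,0,75],
  [0,0,-25,0,75],
  [0,0,-35,0,75],
  [0,0,-35,0,75],
  [0,0,-35,0,75],
  [0,0,-20,0,75],
  [0,0,0,0,75],
])

```text
time: 17.57
tool_pos: [0.5655, -0.1952, 0.2156]
ee_rot: [0.094, 0.996, -0.001, 0.004]
force: [-0.2, 0.0, -0.2]
width: 0.0749
finger_force: 0.0
```

Emit:
jog_arm([
  [10,-5,0,0,75],
  [25,-15,0,0,75],
  [30,-20,0,0,75],
  [30,-20,0,0,75],
  [30,-20,0,0,75],
  [30,-20,0,0,75],
  [15,-10,0,0,75],
  [0,0,0,0,75],
  [0,0,0,0,75],
  [0,0,0,0,75],
])

```text
time: 18.4
tool_pos: [0.3766, -0.2704, 0.21]
ee_rot: [0.095, 0.996, 0.0, 0.0]
force: [0.2, 0.3, 0.2]
width: 0.0752
finger_force: 0.0
```

Run:
```python
from h import *
print(readout.sense()["tool_pos"])
d=grab("side"); save(d,"side6.png",(190,140,510,380),2.5)
```

```text
[ 0.37655432 -0.27036908  0.21001975]
```

View pics/side6.png

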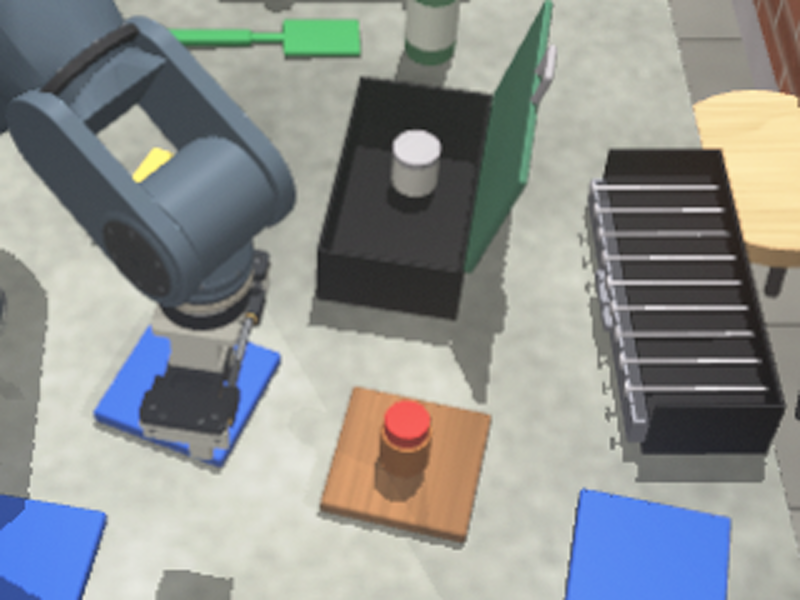

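The jar stands upright near the middle of the brown board at crop (405,440). The lid is open, the tin is in the box at (415,165), and the arm is clear.

```bash
python3 -c "
from cell import hand_in
print(hand_in())"
```

```text
the job is handed in; nothing more can be done
None
```

I handed the job in at about 18.5 s; the last picture showed the jar upright near the middle of the wooden board, the lid open, the tin in the box and the arm clear, but the hand-in returned no verdict.

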